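# Reverse the sample row into the measuring rack

## Robot

A 6-joint arm with a two-finger parallel gripper is mounted at the origin on the work surface. World frame = base frame: x ahead of the robot, y to its left, z up, the work surface at z = 0. Lengths are in m, angles in rad, forces in N, time in s.
With the tool pointing down it reaches from about 0.35 to 0.875 m from the base axis. Payload 15.5 kg.
Tool frame: the origin (TCP) lies at the very end of the fingers, on their centre line; the grasp point (between the pads) lies 19 mm behind it; z points along the fingers, y is the line along which they close (so a half turn about z gives the same grasp; the last joint's range is limited). The gripper opens to 85 mm and grips with 20 to 120 N. Pads are 22 mm wide; open, the fingers measure 114 mm over their backs; the gripper's body (76 mm by 85 mm) begins 54 mm behind the grasp point. The pads swing forward as they close: fully open they stand 13 mm farther back than shut.
Start: joints at [-1.317, 0.494, 1.345, -0, 1.302, -0.096], TCP at [0.214, -0.587, 0.231] pointing down, gripper open.
Joint ranges: [-2.91, 2.91], [-0.82, 2.16], [0.22, 2.67], [-1.22, 4.37], [0.12, 2.79], [-3.08, 3.08]. Speed limits (rad/s): [1.89, 1.89, 2.57, 3.01, 3.01, 3.01].

## Interface

Orientations are given as a unit quaternion [x, y, z, w].
In Python, from station import bot, vision gives the robot as it stands.
- The arm moves only by the tool apply_moves, never from a script. Its argument "steps" is a list of rows, each a list of 5 numbers: the shift along the tool's x, y, z in cm, then the turn about the tool's z in rad, then the finger opening in cm, from 0 to 8.54. A call has 1 to 20 rows; each row is the pose to reach, as a shift and turn from the pose commanded when the call began, along the tool's axes at that moment; what a row does not reach only later rows make up. A row lasts 1/10 s, in which the tool goes at most 50 mm and 8.59 degrees, less where a joint would pass 70% of its speed; a pose out of reach is approached as far as the arm can. A call with a gripper value outside its range is refused whole. The fingers move at their own pace and stop on an object; "grip_force" is the grip in N (left out, the last holds). Time passes only in rows, so rows that repeat a pose let the fingers close. It gives the time, the measured TCP pose, the force, the opening and the grip force at its end, in the units of the state.
- bot.observe(): the state, without advancing time (a new reading comes with each control period).
- vision.camera(name): name is "scene" or "top"; returns the picture (420x560x3 uint8, red, green, blue); there is no depth.
- vision.camera_model(name): a dict with "mtx" (3x3 intrinsics, pixels), "dist" ([k1, k2, p1, p2, k3] as OpenCV has them; the pictures are not rectified), "xyz" and "rotation" of the camera in the world. Camera axes: x right, y up, looking along -z (the intrinsics and any distortion apply to the point x, -y, -z); pixel columns grow to the right and rows downward; lengths in m; the calibration is good to about 2 mm. A picture is of the moment at which its call begins. camera_model takes no time and is no camera call.
- bot.job_done(): hands the job in; it is judged then, once.
Trained networks look in the newest picture that a camera, given by its name, has taken for a name from the list of things; names that differ only in an ending like _2 or _b are one class to them, and where a whole thing is asked for, a point or a joint stands for the part that bears it (a point fixed in the world has none). Each returns a list of dicts, best first, with "confidence" (0 to 1); they miss things now and then, are a little off and sometimes report something else, mostly with a low value. They report only what shows in the picture. A call takes as long as a camera call.
- vision.recognise(label, camera): "point" ([x, y, z] in m, in world coordinates, good to about 4 mm: the middle of the surface that is visible of it).
The state is a dict: "time": time; "q": joint angles; "qd": joint speeds; "joint_torque": joint torques, N m; "position": TCP position; "orientation": TCP orientation; "contact_force": force on the tool from outside, world axes, zero at the start; "torque": the same for the moment, N m; "finger_gap": opening from 0.0 (shut) to 1.0 (fully open); "gripper_force": force on a finger pad.
Only numpy, scipy, OpenCV 4.12 (cv2) and the standard library are available. Lean on these libraries where they do the work, as an engineer would, in place of code of your own. Each camera call takes 0.05 s, during which the arm holds its last target. There are 200 camera calls.

## Task

Move the four sample containers from the grey rack with the metal pockets into the empty blue rack, one in each compartment, in reverse order: the one that starts at the left end goes to the right end, the second to the third place, and so on, left and right being taken from the same side for both racks. Keep them upright, set each down on the compartment floor rather than dropping it, and leave the beaker and the small cup where they stand.

Things in the scene. Friction and masses are not known exactly. Their poses are not given: they have to be found in the camera images.
- round_bottle: Sample bottle, white plastic, round, 32 mm across up to 64 mm high, then a round blue cap 24 mm across and 20 mm high (84 mm in all). Origin: centre of its underside, z up. Good to grip on the white body, 50 mm above the underside. Loose, 50 to 130 g.
- jar: Squat round white plastic jar, 40 mm across up to 42 mm high, with a wide round blue lid 42 mm across and 22 mm high (64 mm in all). Origin: centre of its underside, z up. Good to grip on the lid, 50 mm above the underside. Loose, 50 to 130 g.
- square_bottle: White plastic bottle of square section, 34 x 34 mm (sides along its x and y axes) up to 60 mm high, then a small round blue cap 20 mm across and 16 mm high (76 mm in all). Origin: centre of its underside, z up. Good to grip on two opposite sides of the body, 46 mm above the underside. Loose, 50 to 130 g.
- flask: White plastic conical flask, 42 mm across at the foot, narrowing to a 20 mm neck from 46 mm up, with a round blue cap 26 mm across from 58 to 82 mm up (82 mm in all). Origin: centre of its underside, z up. Good to grip on the cap, 69 mm above the underside. Loose, 50 to 130 g.
- round_bottle_pocket: The aluminium pocket of the old rack in which the round bottle stands at the start; it stays there and so keeps the record of the starting order. Fixed, square, open on top, 61 x 61 mm, 18 mm high, walls and floor 3 mm. The four pockets look alike. Origin: centre of its underside, 8 mm above the bench; the bottle stands on the pocket floor, 11 mm above the bench.
- jar_pocket: The aluminium pocket of the old rack in which the jar stands at the start; it stays there and so keeps the record of the starting order. Fixed, square, open on top, 61 x 61 mm, 18 mm high, walls and floor 3 mm. The four pockets look alike. Origin: centre of its underside, 8 mm above the bench; the bottle stands on the pocket floor, 11 mm above the bench.
- square_bottle_pocket: The aluminium pocket of the old rack in which the square bottle stands at the start; it stays there and so keeps the record of the starting order. Fixed, square, open on top, 61 x 61 mm, 18 mm high, walls and floor 3 mm. The four pockets look alike. Origin: centre of its underside, 8 mm above the bench; the bottle stands on the pocket floor, 11 mm above the bench.
- flask_pocket: The aluminium pocket of the old rack in which the flask stands at the start; it stays there and so keeps the record of the starting order. Fixed, square, open on top, 61 x 61 mm, 18 mm high, walls and floor 3 mm. The four pockets look alike. Origin: centre of its underside, 8 mm above the bench; the bottle stands on the pocket floor, 11 mm above the bench.
- old_rack: The grey rack that is full at the start: a fixed base 75 x 272 mm, 8 mm thick, with low end plates to 26 mm high, carrying the four aluminium pockets in a row along its y axis, 63 mm apart (pocket centres at y = +94.5, +31.5, -31.5, -94.5 mm). Origin: centre of its underside, on the bench; z up; +y towards its left-hand end as seen from the robot.
- new_rack: The blue compartment rack that is empty at the start: fixed, 67 x 256 mm, 19 mm high, walls 4 mm, floor 4 mm thick, four square open compartments 59 mm wide inside in a row along its y axis, 63 mm apart (compartment centres at y = +94.5, +31.5, -31.5, -94.5 mm, x = 0). Origin: centre of its underside, on the bench; z up; +y towards its left-hand end as seen from the robot. Either rack may be the nearer one to the robot; each is turned up to 0.2 rad.
- beaker: Bystander: a loose glass beaker, 72 mm across at the rim, 90 mm high, to the robot's right of the racks. Origin: centre of its underside. Not to be moved.
- cup: Bystander: a small loose green plastic cup, 48 mm across at the rim, 50 mm high, to the robot's right of the racks. Origin: centre of its underside. Not to be moved.

How it is judged:
By the outcome, as a careful person would: the job done as asked, in the order asked, and still so for the second after the job is handed in, with the robot touching nothing.
It also fails if it takes over 96 s, if anything falls off the work surface, if the arm or the gripper's body presses on something with over 40 N, if the wrist force passes 120 N, or if a joint passes its speed limit or range.

## Working session

There is one attempt and no reset: what is moved stays moved. The work goes in short steps, Python scripts to look and compute and a tool call to move; the robot and the scene stay as the last step left them, time stands still between calls to the robot, and variables do not carry over. Pictures are saved under pics/ and viewed, at most 14 in all, crops included, and the job is handed in when it is done.

Besides the shell and the picture viewer there is one more tool, called after "Emit:" as name(argument=value, ...) on one line, values as JSON. apply_moves: Moves the arm, as the interface text tells. Its arguments: {"type":"object","properties":{"steps":{"type":"array","items":{"type":"array","items":{"type":"number"}}},"grip_force":{"type":"number"}},"required":["steps"]}

```bash
mkdir -p pics; python3 - <<'E'
from station import bot, vision
import cv2
s=bot.observe();print(s)
for c in("scene","top"):
    cv2.imwrite(f"pics/{c}0.png",vision.camera(c)[:,:,::-1]);print(vision.camera_model(c))
    for l in["round_bottle","jar","square_bottle","flask","old_rack","new_rack","beaker","cup"]:
        print(c,l,[(d["point"],d["confidence"]) for d in vision.recognise(l,c)][:2])
E
```

```text
{'time': 0.0, 'q': array([-1.31648461e+00,  4.94230997e-01,  1.34608277e+00, -4.72097192e-06,
        1.30254385e+00, -9.55207587e-02]), 'qd': array([-0.00069302, -0.00024378, -0.0004952 ,  0.00098631, -0.00096889,
        0.00061074]), 'joint_torque': array([-1.65424270e-03, -8.82176328e+01, -3.83873463e+01, -1.90977953e-04,
        1.01114766e-02, -2.01100227e-05]), 'position': array([ 0.21411386, -0.58680805,  0.23068692]), 'orientation': array([ 9.84740813e-01,  1.74026235e-01, -5.24316665e-05, -6.30305284e-04]), 'contact_force': array([ 0.88924569, -0.413328  , -0.00751942]), 'torque': array([-0.00447441,  0.07766434, -0.04553889]), 'gripper_force': 0.0, 'finger_gap': 0.9969789859029683}
{'mtx': array([[432.59095197,   0.        , 281.39468742],
       [  0.        , 432.59095197, 207.62978301],
       [  0.        ,   0.        ,   1.        ]]), 'dist': array([-0.02124488,  0.        ,  0.        ,  0.        ,  0.        ]), 'xyz': array([1.00870566, 0.16170049, 0.53606292]), 'rotation': array([0.19334958, 0.3641497 , 0.79963619, 0.43656947])}
scene round_bottle [([0.4923, -0
[... 443 characters left out ...]
01.65402267, 209.92805005],
       [  0.        ,   0.        ,   1.        ]]), 'dist': array([0.06518241, 0.        , 0.        , 0.        , 0.        ]), 'xyz': array([ 0.42812338, -0.14288446,  1.07300342]), 'rotation': array([-0.05304606,  0.02688108,  0.71362651, -0.69799766])}
top round_bottle [([0.4802, -0.0294, 0.0836], 0.69)]
top jar [([0.4525, 0.0984, 0.0725], 0.78)]
top square_bottle [([0.4449, 0.1512, 0.0716], 0.63), ([0.6561, 0.0512, 0.0014], 0.51)]
top flask [([0.4703, 0.0346, 0.0466], 0.53)]
top old_rack []
top new_rack [([0.657, 0.0509, 0.0028], 0.78)]
top beaker [([0.4755, -0.3597, 0.0356], 0.73)]
top cup [([0.6311, -0.3603, 0.0262], 0.66), ([0.452, 0.0879, 0.0121], 0.38)]
```

```bash
python3 -c "
import cv2
cv2.imwrite('pics/t1.png',cv2.resize(cv2.imread('pics/top0.png')[:, :420],(800,800))[:600])"
```

```text
(no output)
```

View pics/top0.png

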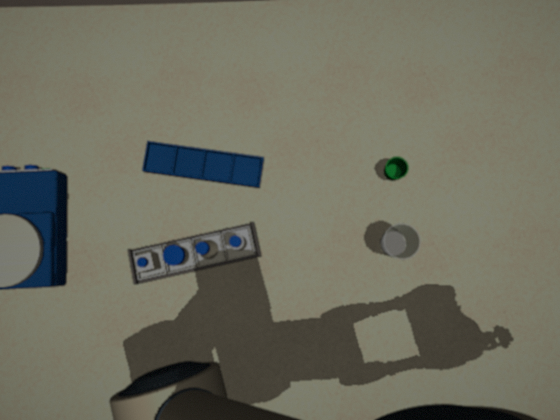

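View pics/scene0.png

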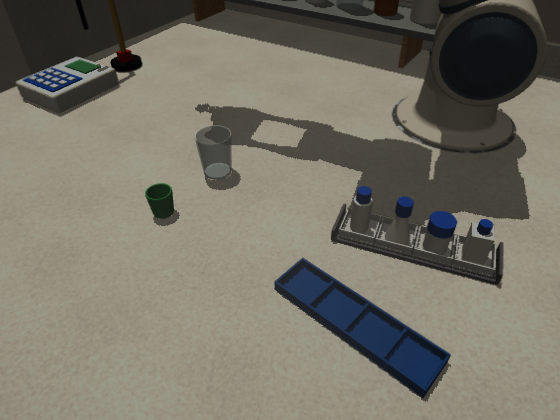

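The top view, with the robot at the bottom and +y to the left, shows the grey rack from (130,265) to (258,240). Left to right it holds square (143,262), jar (175,254), flask (203,247) and round (236,241). The blue rack runs from (147,157) to (262,170). The beaker (397,241) and cup (396,167) are well to the right. Next I'll fit silhouettes of the caps and the blue rack in both cameras.

```bash
cat > h.py <<'E'
import numpy as np, cv2
from scipy.spatial.transform import Rotation as R
from scipy.optimize import minimize
from station import bot, vision
def proj(c,P):
    m=vision.camera_model(c); F=np.diag([1,-1,-1])
    p=(np.atleast_2d(P)-m["xyz"])@R.from_quat(m["rotation"]).as_matrix()@F
    return cv2.projectPoints(p,np.zeros(3),np.zeros(3),m["mtx"],m["dist"])[0][:,0]
def cyl(x,y,d,z0,z1):
    a=np.linspace(0,2*np.pi,40)[:-1]; r=d/2
    return np.vstack([np.c_[x+r*np.cos(a),y+r*np.sin(a),a*0+z] for z in(z0,z1)])
def box(x,y,t,lx,ly,z0,z1):
    q=np.array([[i*lx/2,j*ly/2] for i in(-1,1) for j in(-1,1)])@np.array([[np.cos(t),np.sin(t)],[-np.sin(t),np.cos(t)]])+[x,y]
    return np.vstack([np.c_[q,np.full(4,z)] for z in(z0,z1)])
def blue(im):
    h=cv2.cvtColor(im,cv2.COLOR_RGB2HSV); return cv2.inRange(h,(100,120,30),(130,255,255))
def hull(c,P): return cv2.convexHull(proj(c,P).astype(np.float32))
def blob(mask,c,P):
    """hull of the mask component overlapping the projected guess most"""
    g=np.zeros_like(mask); cv2.fillConvexPoly(g,hull(c,P).astype(np.int32),1)
    n,l=cv2.connectedComponents(mask); k=np.bincount(l[g>0],minlength=n); k[0]=0
    ys,xs=np.nonzero(l==k.argmax()); 
    # pixel corners, so the hull covers whole pixels
    q=np.vstack([np.c_[xs+a,ys+b] for a in(-.5,.5) for b in(-.5,.5)])
    return cv2.convexHull(q.astype(np.float32))
def fit(model,x0,ims,cams):
    B={c:blob(blue(ims[c]),c,model(x0)) for c in cams}
    def cost(x):
        s=0
        for c in cams:
            h=hull(c,model(x)); i=cv2.intersectConvexConvex(h,B[c])[0]
            s+=1-i/(cv2.contourArea(h)+cv2.contourArea(B[c])-i)
        return s
    x0=np.array(x0,float); sx=np.vstack([x0]+[x0+d for d in np.diag([.008,.008,.08][:len(x0)])])
    r=minimize(cost,x0,method="Nelder-Mead",options=dict(initial_simplex=sx,xatol=1e-5,fatol=1e-5))
    return np.round(r.x,4),round(r.fun,3)
CAP=dict(round=(.024,.075,.095),jar=(.042,.053,.075),square=(.020,.071,.087),flask=(.026,.069,.093))
E
python3 - <<'E'
from h import *
ims={c:cv2.imread(f"pics/{c}0.png")[:,:,::-1].copy() for c in("top","scene")}
G=dict(round=(.485,-.028),jar=(.457,.097),square=(.447,.155),flask=(.471,.035))
for cams in(["top"],["scene"],["top","scene"]):
    print(cams,{k:fit(lambda v:cyl(*v,*CAP[k]),G[k],ims,cams) for k in G})
    print(fit(lambda v:box(*v,.067,.256,0,.019),(.655,.06,-.1),ims,cams))
cv2.imwrite("pics/crop.png",cv2.resize(ims["top"][215:295,120:270,::-1],None,fx=5,fy=5,interpolation=cv2.INTER_CUBIC))
E
```

```text
['top'] {'round': (array([ 0.481 , -0.0255]), np.float64(0.186)), 'jar': (array([0.4573, 0.102 ]), np.float64(0.072)), 'square': (array([0.4443, 0.1584]), np.float64(0.342)), 'flask': (array([0.4693, 0.041 ]), np.float64(0.115))}
(array([ 0.653 ,  0.0528, -0.1826]), np.float64(0.065))
['scene'] {'round': (array([ 0.4611, -0.0325]), np.float64(0.502)), 'jar': (array([0.4574, 0.1008]), np.float64(0.045)), 'square': (array([0.4452, 0.1599]), np.float64(0.059)), 'flask': (array([0.4693, 0.0401]), np.float64(0.087))}
(array([ 0.6445,  0.0519, -0.1736]), np.float64(0.115))
['top', 'scene'] {'round': (array([ 0.481 , -0.0255]), np.float64(0.704)), 'jar': (array([0.4575, 0.1011]), np.float64(0.125)), 'square': (array([0.4452, 0.1599]), np.float64(0.401)), 'flask': (array([0.4693, 0.0403]), np.float64(0.212))}
(array([ 0.6512,  0.0507, -0.1704]), np.float64(0.191))
```

View pics/crop.png

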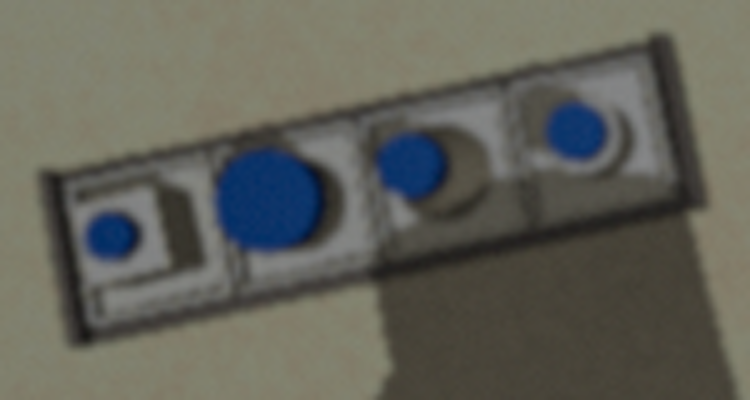

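The crop shows all four caps and the pockets. The square bottle's faces, about (80,195)-(160,180) in the crop, lie parallel to the rack. The two cameras disagree on the round cap and on the blue rack's x, so I'll check the masks and overlays.

```bash
python3 - <<'E'
from h import *
ims={c:cv2.imread(f"pics/{c}0.png")[:,:,::-1].copy() for c in("top","scene")}
out=[]
for c,(r0,r1,c0,c1) in dict(top=(130,195,135,275),scene=(250,400,265,460)).items():
    im=cv2.resize(ims[c][r0:r1,c0:c1,::-1],None,fx=4 if c=="top" else 2.8,fy=4 if c=="top" else 2.8); f=im.shape[1]/(c1-c0)
    B=blob(blue(ims[c]),c,box(.652,.052,-.18,.067,.256,0,.019))
    for P,col in((B,(0,0,255)),(hull(c,box(.653,.0528,-.1826,.067,.256,0,.019)),(0,255,0))):
        cv2.polylines(im,[np.int32((P-[c0-.5,r0-.5])*f)],True,col,1)
    out.append(cv2.copyMakeBorder(im,0,0,0,600-im.shape[1],cv2.BORDER_CONSTANT))
o=np.vstack(out)[:680]; cv2.imwrite("pics/ov.png",o[:600]); print(o.shape)
h=cv2.cvtColor(ims["scene"],cv2.COLOR_RGB2HSV); print(h[186:202:2,364])
E
```

```text
(680, 600, 3)
[[112 152  99]
 [112 181 107]
 [111 185 106]
 [112 181 107]
 [112 177  98]
 [113 100  41]
 [114 100  41]
 [113 100  41]]
```

View pics/ov.png

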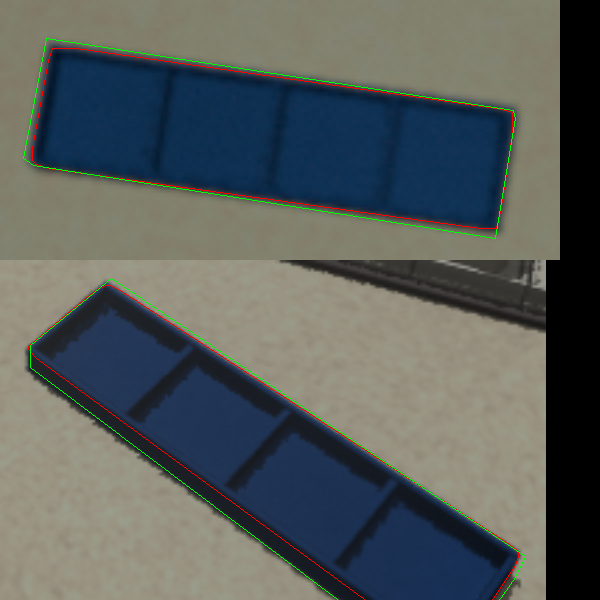

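The green model overlay matches the real rack outline in both views; my blue mask just missed the dark walls. So the blue rack is at about (0.653, 0.053), yaw −0.18. I'll refine this once and work out the first move.

```bash
cat >> h.py <<'E'
def goto(x,y,z,yaw):
    """tool-frame shift (cm) and turn; yaw = world angle of tool x"""
    s=bot.observe(); M=R.from_quat(s["orientation"]).as_matrix()
    d=M.T@(np.array([x,y,z])-s["position"])*100
    t=-(yaw-np.arctan2(M[1,0],M[0,0]))
    print("shift",d.round(2),"turn",round((t+np.pi)%(2*np.pi)-np.pi,3),"pos",s["position"].round(4),"tilt",M[:2,2].round(4),"gap",round(s["finger_gap"],3),"t",round(s["time"],2))
E
python3 - <<'E'
import h; from h import *
ims={c:cv2.imread(f"pics/{c}0.png")[:,:,::-1].copy() for c in("top","scene")}
h.blue=lambda im:cv2.inRange(cv2.cvtColor(im,cv2.COLOR_RGB2HSV),(0,0,0),(180,255,105))
h.blue=lambda im:cv2.inRange(cv2.cvtColor(im,cv2.COLOR_RGB2HSV),(98,70,0),(135,255,255))|cv2.inRange(im,(0,0,0),(70,70,80))
for c in(["top"],["scene"]): print(fit(lambda v:box(*v,.067,.256,0,.019),(.653,.053,-.18),ims,c))
h.blue=lambda im:cv2.inRange(cv2.cvtColor(im,cv2.COLOR_RGB2HSV),(100,130,70),(130,255,255))
G=dict(round=(.485,-.028),jar=(.457,.1),square=(.445,.16),flask=(.47,.04))
for c in(["top"],["scene"]): print({k:fit(lambda v:cyl(*v,*CAP[k]),G[k],ims,c) for k in G})
goto(.482,-.027,.18,1.77)
E
```

```text
(array([ 0.6525,  0.0513, -0.1654]), np.float64(0.008))
(array([ 0.6562,  0.0554, -0.1702]), np.float64(0.039))
{'round': (array([ 0.4817, -0.026 ]), np.float64(0.22)), 'jar': (array([0.4573, 0.1023]), np.float64(0.135)), 'square': (array([0.4443, 0.1584]), np.float64(0.423)), 'flask': (array([0.4693, 0.0412]), np.float64(0.146))}
{'round': (array([ 0.4606, -0.0327]), np.float64(0.538)), 'jar': (array([0.4357, 0.0986]), np.float64(0.403)), 'square': (array([0.4267, 0.1601]), np.float64(0.552)), 'flask': (array([0.4431, 0.0346]), np.float64(0.577))}
shift [ 44.35 -43.45   5.13] turn -1.42 pos [ 0.2142 -0.5872  0.2313] tilt [ 0. -0.] gap 1.001 t 0.9
```

Blue rack: (0.6525, 0.0515), yaw −0.167, with a 0.008 residual in the top view. Starting with the round bottle.

Emit:
apply_moves(steps=[[4,-4,0.5,-0.13,8.5],[8,-8,1,-0.26,8.5],[12,-12,1.5,-0.39,8.5],[16,-15.5,2,-0.52,8.5],[20,-19.5,2.5,-0.65,8.5],[24,-23.5,3,-0.78,8.5],[28,-27.5,3.5,-0.91,8.5],[32,-31.5,4,-1.04,8.5],[36,-35.5,4.5,-1.17,8.5],[40,-39.5,5,-1.3,8.5],[44.35,-43.45,5.1,-1.42,8.5],[44.35,-43.45,5.1,-1.42,8.5],[44.35,-43.45,5.1,-1.42,8.5],[44.35,-43.45,5.1,-1.42,8.5]], grip_force=30)

```text
time: 2.3
position: [0.4831, -0.0243, 0.1802]
orientation: [0.632, 0.775, 0.0, 0.0]
contact_force: [-0.1, -0.7, -0.3]
finger_gap: 0.992
gripper_force: 0.0
```

```bash
python3 - <<'E'
from h import *
goto(.4815,-.0265,.040,1.77)
im=vision.camera("scene"); cv2.imwrite("pics/s1.png",cv2.resize(im[130:330,250:530,::-1],None,fx=2.8,fy=2.8))
E
```

```text
shift [-0.18 -0.21 14.02] turn 0.003 pos [ 0.4831 -0.0243  0.1802] tilt [0.0006 0.0004] gap 0.992 t 2.3
```

View pics/s1.png

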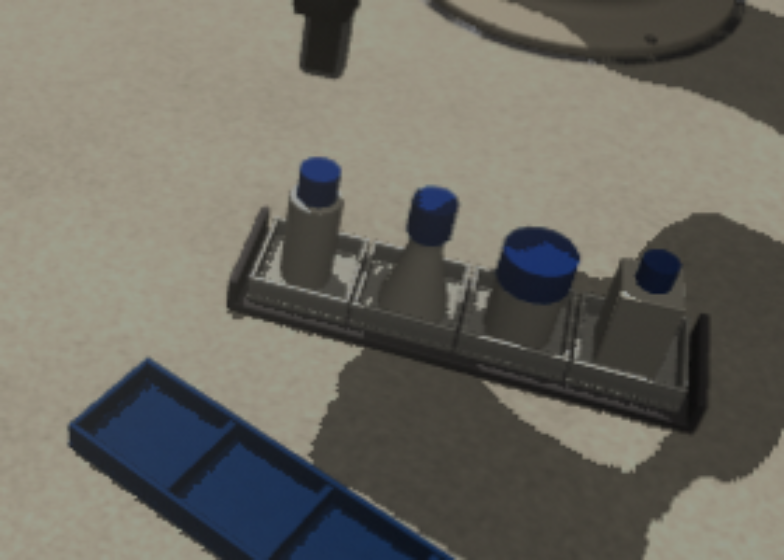

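The gripper is above the round bottle (cap at (320,180) in the crop), well clear of it. Descending and gripping.

Emit:
apply_moves(steps=[[0,0,2,0,8.5],[0,0,4.5,0,8.5],[0,0,7,0,8.5],[0,0,9.5,0,8.5],[0,0,11.5,0,8.5],[0,0,13,0,8.5],[0,0,14.1,0,8.5],[0,0,14.1,0,8.5],[0,0,14.1,0,7],[0,0,14.1,0,6],[0,0,14.1,0,5],[0,0,14.1,0,4],[0,0,14.1,0,3],[0,0,14.1,0,2],[0,0,14.1,0,2],[0,0,14.1,0,2],[0,0,14.1,0,2]])

```text
time: 4.05
position: [0.4821, -0.027, 0.0397]
orientation: [0.633, 0.774, 0.0, 0.0]
contact_force: [-1.4, 0.1, 7.5]
finger_gap: 0.364
gripper_force: 29.0
```

```bash
python3 - <<'E'
from h import *
goto(.6682,.1447,.15,1.404)
print(bot.observe()["gripper_force"])
E
```

```text
shift [ 13.15  21.64 -11.02] turn 0.366 pos [ 0.4821 -0.027   0.0397] tilt [ 0.0006 -0.0001] gap 0.364 t 4.05
29.028977751731873
```

Emit:
apply_moves(steps=[[0,0,-1.5,0,2],[0,0,-4,0,2],[0,0,-7,0,2],[0,0,-9.5,0,2],[0,0,-11,0,2],[1,1.8,-11,0.03,2],[3,5,-11,0.08,2],[5.5,9,-11,0.15,2],[8,13,-11,0.22,2],[10,16.5,-11,0.28,2],[12,19.7,-11,0.34,2],[13.15,21.6,-11,0.366,2],[13.15,21.6,-11,0.366,2],[13.15,21.6,-11,0.366,2],[13.15,21.6,-11,0.366,2]])

```text
time: 5.55
position: [0.6669, 0.144, 0.1492]
orientation: [0.764, 0.646, -0.0, -0.0]
contact_force: [-0.2, 0.3, -1.1]
finger_gap: 0.365
gripper_force: 29.9
```

```bash
python3 - <<'E'
from h import *
goto(.6682,.1447,.034,1.404)
E
```

```text
shift [ 0.09  0.12 11.52] turn -0.0 pos [0.6669 0.144  0.1492] tilt [-0.0008 -0.0002] gap 0.365 t 5.55
```

Emit:
apply_moves(steps=[[0,0,2,0,2],[0,0,4.5,0,2],[0,0,7,0,2],[0,0,9,0,2],[0,0,10.3,0,2],[0,0,11,0,2],[0,0,11.3,0,2],[0,0,11.5,0,2],[0,0,11.6,0,2],[0,0,11.6,0,2],[0,0,11.6,0,2]])

```text
time: 6.65
position: [0.6679, 0.1447, 0.0338]
orientation: [0.764, 0.646, 0.0, 0.0]
contact_force: [-0.4, 0.1, 0.1]
finger_gap: 0.368
gripper_force: 30.0
```

Emit:
apply_moves(steps=[[0,0,0.05,0,2],[0,0,0.1,0,2],[0,0,0.15,0,2],[0,0,0.15,0,2]])

```text
time: 7.05
position: [0.6678, 0.1447, 0.0327]
orientation: [0.764, 0.646, 0.0, 0.0]
contact_force: [-2.8, 0.2, 12.3]
finger_gap: 0.366
gripper_force: 31.2
```

The bottle touched down at the expected height. Releasing and rising.

Emit:
apply_moves(steps=[[0,0,0,0,4],[0,0,0,0,5],[0,0,0,0,6.5],[0,0,0,0,8],[0,0,0,0,8.5],[0,0,-2,0,8.5],[0,0,-6,0,8.5],[0,0,-10,0,8.5],[0,0,-14,0,8.5],[0,0,-14,0,8.5]])

```text
time: 8.05
position: [0.6704, 0.145, 0.1778]
orientation: [0.764, 0.646, 0.004, 0.002]
contact_force: [0.6, -0.7, -0.6]
finger_gap: 0.997
gripper_force: 0.0
```

```bash
python3 - <<'E'
from h import *
goto(.4693,.0408,.17,1.77)
im=vision.camera("scene"); cv2.imwrite("pics/s2.png",cv2.resize(im[150:400,250:530,::-1],None,fx=2.4,fy=2.4))
E
```

```text
shift [-13.62 -18.11   0.59] turn -0.366 pos [0.6704 0.145  0.1778] tilt [0.0089 0.0011] gap 0.997 t 8.05
```

View pics/s2.png

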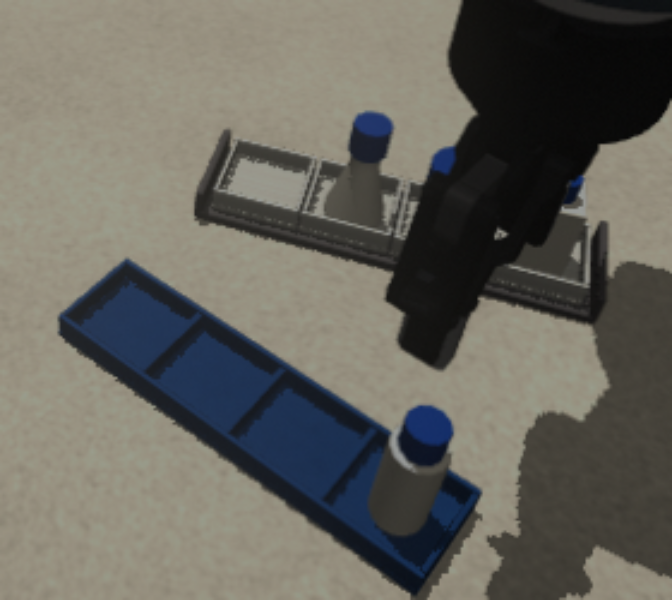

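The round bottle stands upright in the left end compartment (cap at (428,428)). Next is the flask.

Emit:
apply_moves(steps=[[-1,-1.3,0,-0.03,8.5],[-3,-4,0,-0.08,8.5],[-6,-8,0,-0.16,8.5],[-9,-11.8,0,-0.24,8.5],[-11.5,-15.2,0,-0.31,8.5],[-13,-17.1,0,-0.35,8.5],[-13.53,-17.87,0,-0.366,8.5],[-13.53,-17.87,0.2,-0.366,8.5],[-13.53,-17.87,0.2,-0.366,8.5],[-13.53,-17.87,0.2,-0.366,8.5]])

```text
time: 9.1
position: [0.4701, 0.0413, 0.1695]
orientation: [0.633, 0.774, 0.0, 0.0]
contact_force: [0.9, 0.0, -0.7]
finger_gap: 0.992
gripper_force: 0.0
```

```bash
python3 - <<'E'
from h import *
goto(.4693,.0408,.058,1.77)
E
```

```text
shift [-0.03 -0.09 11.15] turn -0.0 pos [0.4701 0.0413 0.1695] tilt [0.0003 0.0001] gap 0.992 t 9.1
```

Emit:
apply_moves(steps=[[0,0,2,0,8.5],[0,0,4.5,0,8.5],[0,0,7,0,8.5],[0,0,9,0,8.5],[0,0,10.5,0,8.5],[0,0,11.2,0,8.5],[0,0,11.2,0,8.5],[0,0,11.2,0,7],[0,0,11.2,0,6],[0,0,11.2,0,5],[0,0,11.2,0,4],[0,0,11.2,0,3],[0,0,11.2,0,2],[0,0,11.2,0,1.5],[0,0,11.2,0,1.5],[0,0,11.2,0,1.5],[0,0,11.2,0,1.5]])

```text
time: 10.8
position: [0.4691, 0.0409, 0.058]
orientation: [0.633, 0.774, 0.0, 0.0]
contact_force: [-1.6, 0.8, 5.2]
finger_gap: 0.292
gripper_force: 29.1
```

```bash
python3 - <<'E'
from h import *
goto(.6577,.0826,.17,1.404)
E
```

```text
shift [  0.36  19.32 -11.19] turn 0.366 pos [0.4691 0.0409 0.058 ] tilt [ 0.0004 -0.    ] gap 0.292 t 10.8
```

Emit:
apply_moves(steps=[[0,0,-1.5,0,1.5],[0,0,-4,0,1.5],[0,0,-7,0,1.5],[0,0,-9.5,0,1.5],[0,0,-11.2,0,1.5],[0,1.5,-11.2,0.03,1.5],[0.1,4.5,-11.2,0.09,1.5],[0.2,8,-11.2,0.16,1.5],[0.3,11.5,-11.2,0.23,1.5],[0.36,15,-11.2,0.29,1.5],[0.36,17.7,-11.2,0.34,1.5],[0.36,19.3,-11.2,0.366,1.5],[0.36,19.3,-11.2,0.366,1.5],[0.36,19.3,-11.2,0.366,1.5],[0.36,19.3,-11.2,0.366,1.5]])

```text
time: 12.3
position: [0.6565, 0.0824, 0.1697]
orientation: [0.763, 0.646, -0.0, -0.0]
contact_force: [-0.7, -0.2, -0.6]
finger_gap: 0.294
gripper_force: 29.7
```

```bash
python3 - <<'E'
from h import *
goto(.6577,.0826,.052,1.404)
E
```

```text
shift [ 0.04  0.13 11.77] turn 0.0 pos [0.6565 0.0824 0.1697] tilt [-0.001 -0.   ] gap 0.294 t 12.3
```

Emit:
apply_moves(steps=[[0,0,2,0,1.5],[0,0,4.5,0,1.5],[0,0,7,0,1.5],[0,0,9,0,1.5],[0,0,10.3,0,1.5],[0,0,11.2,0,1.5],[0,0,11.5,0,1.5],[0,0,11.7,0,1.5],[0,0,11.8,0,1.5],[0,0,11.8,0,1.5],[0,0,11.8,0,1.5]])

```text
time: 13.4
position: [0.6577, 0.0826, 0.0523]
orientation: [0.764, 0.646, 0.0, 0.0]
contact_force: [0.1, -0.5, -1.0]
finger_gap: 0.292
gripper_force: 29.7
```

Emit:
apply_moves(steps=[[0,0,0.05,0,1.5],[0,0,0.1,0,1.5],[0,0,0.15,0,1.5],[0,0,0.15,0,1.5]])

```text
time: 13.8
position: [0.6576, 0.0826, 0.051]
orientation: [0.764, 0.646, 0.0, 0.0]
contact_force: [-2.4, 0.6, 9.8]
finger_gap: 0.295
gripper_force: 30.7
```

Emit:
apply_moves(steps=[[0,0,0,0,3],[0,0,0,0,4],[0,0,0,0,5.5],[0,0,0,0,7],[0,0,0,0,8.5],[0,0,0,0,8.5],[0,0,-2,0,8.5],[0,0,-6,0,8.5],[0,0,-10,0,8.5],[0,0,-12,0,8.5],[-0.1,-1.5,-12,-0.03,8.5],[-0.3,-5,-12,-0.09,8.5],[-0.6,-9,-12,-0.16,8.5],[-0.9,-13,-12,-0.24,8.5],[-1.2,-16.5,-12,-0.3,8.5],[-1.4,-19,-12,-0.345,8.5],[-1.46,-20.06,-12,-0.366,8.5],[-1.46,-20.06,-12,-0.366,8.5],[-1.46,-20.06,-12,-0.366,8.5],[-1.46,-20.06,-12,-0.366,8.5]])

```text
time: 15.8
position: [0.4587, 0.1015, 0.1703]
orientation: [0.634, 0.774, 0.0, 0.0]
contact_force: [0.0, -0.3, -1.1]
finger_gap: 0.994
gripper_force: 0.0
```

```bash
python3 - <<'E'
from h import *
goto(.4574,.1015,.039,1.77)
im=vision.camera("scene"); cv2.imwrite("pics/s3.png",cv2.resize(im[150:400,250:530,::-1],None,fx=2.4,fy=2.4))
E
```

```text
shift [ 0.03 -0.14 13.13] turn -0.001 pos [0.4587 0.1015 0.1703] tilt [0.001  0.0001] gap 0.994 t 15.8
```

View pics/s3.png

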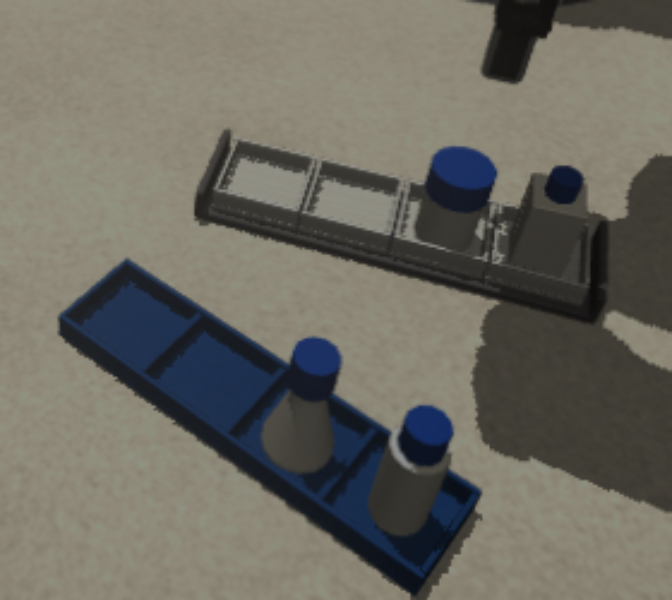

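The flask stands upright in the second compartment from the left (cap at (316,367)). Next is the jar at (460,180).

Emit:
apply_moves(steps=[[0,0,2,0,8.5],[0,0,4.5,0,8.5],[0,0,7,0,8.5],[0,0,9.5,0,8.5],[0,0,11.5,0,8.5],[0,0,12.7,0,8.5],[0,0,13.2,0,8.5],[0,0,13.2,0,8.5],[0,0,13.2,0,7],[0,0,13.2,0,6],[0,0,13.2,0,5],[0,0,13.2,0,4],[0,0,13.2,0,3],[0,0,13.2,0,3],[0,0,13.2,0,3],[0,0,13.2,0,3]])

```text
time: 17.45
position: [0.4575, 0.1016, 0.0388]
orientation: [0.633, 0.774, 0.0, 0.0]
contact_force: [-1.3, -0.6, 6.8]
finger_gap: 0.48
gripper_force: 29.3
```

```bash
python3 - <<'E'
from h import *
goto(.6473,.0204,.149,1.404)
E
```

```text
shift [-11.71  17.01 -11.01] turn 0.366 pos [0.4575 0.1016 0.0388] tilt [0.0009 0.0001] gap 0.48 t 17.45
```

Emit:
apply_moves(steps=[[0,0,-1.5,0,3],[0,0,-4,0,3],[0,0,-7,0,3],[0,0,-9.5,0,3],[0,0,-11,0,3],[-1,1.4,-11,0.03,3],[-2.8,4,-11,0.09,3],[-5,7.3,-11,0.16,3],[-7.2,10.5,-11,0.23,3],[-9.2,13.4,-11,0.29,3],[-10.9,15.8,-11,0.34,3],[-11.7,17,-11,0.366,3],[-11.7,17,-11,0.366,3],[-11.7,17,-11,0.366,3],[-11.7,17,-11,0.366,3]])

```text
time: 18.95
position: [0.646, 0.0209, 0.1483]
orientation: [0.763, 0.646, -0.0, -0.0]
contact_force: [0.3, 0.3, -0.2]
finger_gap: 0.485
gripper_force: 30.6
```

```bash
python3 - <<'E'
from h import *
goto(.6473,.0204,.0328,1.404)
E
```

```text
shift [-0.03  0.15 11.55] turn 0.001 pos [0.646  0.0209 0.1483] tilt [-0.0009  0.0001] gap 0.485 t 18.95
```

Emit:
apply_moves(steps=[[0,0,2,0,3],[0,0,4.5,0,3],[0,0,7,0,3],[0,0,9,0,3],[0,0,10.3,0,3],[0,0,11,0,3],[0,0,11.3,0,3],[0,0,11.5,0,3],[0,0,11.6,0,3],[0,0,11.6,0,3],[0,0,11.6,0,3]])

```text
time: 20.05
position: [0.6472, 0.0204, 0.0327]
orientation: [0.764, 0.646, 0.0, 0.0]
contact_force: [0.5, -0.3, -0.7]
finger_gap: 0.481
gripper_force: 30.7
```

Emit:
apply_moves(steps=[[0,0,0.05,0,3],[0,0,0.1,0,3],[0,0,0.15,0,3],[0,0,0.15,0,3]])

```text
time: 20.45
position: [0.6472, 0.0205, 0.0318]
orientation: [0.764, 0.646, 0.0, 0.0]
contact_force: [-3.7, 0.2, 13.9]
finger_gap: 0.484
gripper_force: 31.9
```

Emit:
apply_moves(steps=[[0,0,0,0,5],[0,0,0,0,6],[0,0,0,0,7.5],[0,0,0,0,8.5],[0,0,0,0,8.5],[0,0,-2,0,8.5],[0,0,-6,0,8.5],[0,0,-10,0,8.5],[0,0,-13.5,0,8.5],[0.8,-1.6,-13.5,-0.03,8.5],[2.4,-5.2,-13.5,-0.09,8.5],[4.4,-9.5,-13.5,-0.16,8.5],[6.4,-13.8,-13.5,-0.24,8.5],[8.2,-17.8,-13.5,-0.3,8.5],[9.6,-20.8,-13.5,-0.345,8.5],[10.29,-22.27,-13.5,-0.366,8.5],[10.29,-22.27,-13.5,-0.366,8.5],[10.29,-22.27,-13.5,-0.366,8.5],[10.29,-22.27,-13.5,-0.366,8.5]])

```text
time: 22.35
position: [0.4459, 0.1585, 0.1658]
orientation: [0.634, 0.773, 0.0, 0.0]
contact_force: [0.6, -0.5, -0.2]
finger_gap: 0.997
gripper_force: 0.0
```

```bash
python3 - <<'E'
from h import *
goto(.4448,.1588,.035,1.77)
im=vision.camera("scene")
im2=im[150:400,250:550,::-1]; o=cv2.resize(im2,None,fx=2.4,fy=2.4)
for t,col in((.2,(0,255,0)),(.3,(0,0,255)),(.1,(0,255,255))):
    P=proj("scene",box(.4448,.1588,t,.034,.034,.071,.071))[[0,1,3,2]]
    cv2.polylines(o,[np.int32((P-[249.5,149.5])*2.4)],True,col,1)
cv2.imwrite("pics/s4.png",o)
E
```

```text
shift [ 0.06 -0.11 13.08] turn -0.002 pos [0.4459 0.1585 0.1658] tilt [0.0009 0.    ] gap 0.997 t 22.35
```

View pics/s4.png

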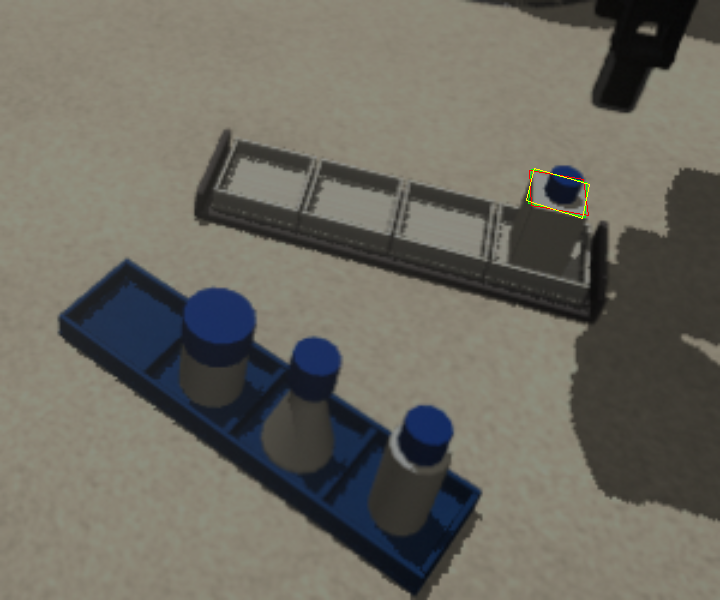

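The jar stands in the third compartment (lid at (219,325)). The square bottle's top matches a yaw of 0.1–0.2, parallel to its rack. Descending on it.

Emit:
apply_moves(steps=[[0,0,2,0,8.5],[0,0,4.5,0,8.5],[0,0,7,0,8.5],[0,0,9.5,0,8.5],[0,0,11.5,0,8.5],[0,0,12.5,0,8.5],[0,0,13,0,8.5],[0,0,13,0,8.5],[0,0,13,0,7],[0,0,13,0,6],[0,0,13,0,5],[0,0,13,0,4],[0,0,13,0,3],[0,0,13,0,2],[0,0,13,0,2],[0,0,13,0,2],[0,0,13,0,2]])

```text
time: 24.1
position: [0.4447, 0.159, 0.0362]
orientation: [0.633, 0.774, 0.0, 0.0]
contact_force: [-0.7, 0.4, 8.7]
finger_gap: 0.397
gripper_force: 28.8
```

```bash
python3 - <<'E'
from h import *
goto(.6368,-.0417,.151,1.404)
E
```

```text
shift [-23.48  14.87 -11.47] turn 0.366 pos [0.4447 0.159  0.0362] tilt [0.0006 0.0001] gap 0.397 t 24.1
```

Emit:
apply_moves(steps=[[0,0,-1.5,0,2],[0,0,-4,0,2],[0,0,-7,0,2],[0,0,-9.5,0,2],[0,0,-11.5,0,2],[-1.5,0.9,-11.5,0.02,2],[-4.5,2.8,-11.5,0.07,2],[-8,5.1,-11.5,0.12,2],[-11.5,7.3,-11.5,0.18,2],[-15,9.5,-11.5,0.23,2],[-18.5,11.7,-11.5,0.29,2],[-21.5,13.6,-11.5,0.335,2],[-23.1,14.6,-11.5,0.36,2],[-23.5,14.9,-11.5,0.366,2],[-23.5,14.9,-11.5,0.366,2],[-23.5,14.9,-11.5,0.366,2],[-23.5,14.9,-11.5,0.366,2]])

```text
time: 25.8
position: [0.6363, -0.041, 0.1509]
orientation: [0.763, 0.646, -0.0, -0.0]
contact_force: [0.5, 0.1, -0.9]
finger_gap: 0.397
gripper_force: 30.2
```

```bash
python3 - <<'E'
from h import *
goto(.6368,-.0417,.0302,1.404)
E
```

```text
shift [-0.06  0.07 12.07] turn 0.001 pos [ 0.6363 -0.041   0.1509] tilt [-0.0005  0.0002] gap 0.397 t 25.8
```

Emit:
apply_moves(steps=[[0,0,2,0,2],[0,0,4.5,0,2],[0,0,7,0,2],[0,0,9,0,2],[0,0,10.5,0,2],[0,0,11.4,0,2],[0,0,11.8,0,2],[0,0,12,0,2],[0,0,12.1,0,2],[0,0,12.1,0,2],[0,0,12.1,0,2]])

```text
time: 26.9
position: [0.6373, -0.042, 0.0303]
orientation: [0.764, 0.646, 0.0, 0.0]
contact_force: [0.1, 0.2, -0.6]
finger_gap: 0.401
gripper_force: 30.2
```

Emit:
apply_moves(steps=[[0,0,0.05,0,2],[0,0,0.1,0,2],[0,0,0.15,0,2],[0,0,0.15,0,2]])

```text
time: 27.3
position: [0.6372, -0.042, 0.0292]
orientation: [0.764, 0.646, 0.0, 0.0]
contact_force: [-4.2, 0.5, 12.5]
finger_gap: 0.394
gripper_force: 31.6
```

Emit:
apply_moves(steps=[[0,0,0,0,4],[0,0,0,0,5.5],[0,0,0,0,7],[0,0,0,0,8.5],[0,0,0,0,8.5],[0,0,-2,0,8.5],[0,0,-6,0,8.5],[0,0,-10,0,8.5],[0,0,-14,0,8.5],[0,0,-17,0,8.5],[0,-3,-18,0,8.5],[0,-7,-18,0,8.5],[0,-11,-18,0,8.5],[0,-14,-18,0,8.5],[0,-15,-18,0,8.5],[0,-15,-18,0,8.5],[0,-15,-18,0,8.5],[0,-15,-18,0,8.5]])

```text
time: 29.1
position: [0.4904, -0.0173, 0.2083]
orientation: [0.764, 0.646, 0.0, 0.0]
contact_force: [-0.5, -0.8, -0.7]
finger_gap: 0.997
gripper_force: 0.0
```

```bash
python3 - <<'E'
from h import *
im=vision.camera("scene"); cv2.imwrite("pics/s5.png",im[:,:,::-1]); print(bot.observe()["contact_force"].round(1),bot.observe()["time"])
for l in("beaker","cup"): print([(d["point"],d["confidence"]) for d in vision.recognise(l,"scene")][:1])
E
```

```text
[-0.5  0.6 -0.8] 29.15
[([0.4926, -0.3398, 0.0616], 0.71)]
[([0.6333, -0.3485, 0.0349], 0.71)]
```

View pics/s5.png

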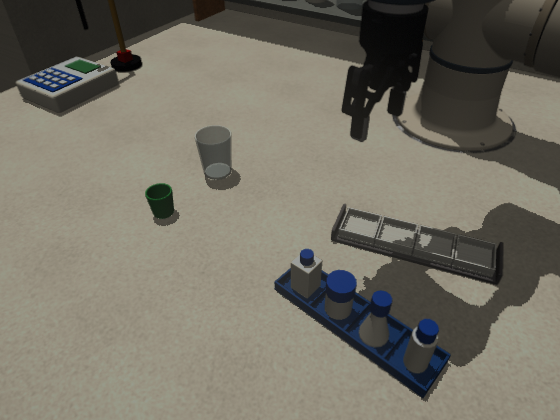

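All four stand upright in the blue rack. From the robot's right to its left they are square (306,275), jar (340,295), flask (377,318) and round (421,345). The beaker (215,150) and cup (160,200) haven't moved. Handing in.

```bash
python3 -c "
from station import bot
print(bot.job_done())"
```

```text
the job is handed in; nothing more can be done
None
```

All four containers now stand upright in the blue rack in reverse order (from the left: round bottle, flask, jar, square bottle), each set down on its compartment floor; the beaker and cup were not touched, and I handed the job in at about 29 s.

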